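# Slide the parts case over the sill into its docking rack

## Task

Take the amber jar off the lid of the black parts case and stand it upright on the middle of the round cork mat. Then lift the case's end nearer the rack so that this end rests on the raised sill while the other end stays on the table, and push the case over the sill, under the bridge, until it lies flat between the rack's two sills. Never lift the whole case clear of the table, never tip the jar over, and leave the other things on the table where they are.

Things in the scene. Friction and masses are not known exactly. Their poses are not given: they have to be found in the camera images.
- case_mid (a point): Centre, half-way up, of the loose black parts case: a closed box 110 mm wide (its x), 170 mm long (its y), 44 mm high, about 0.7 kg, flat on the table, yellow latches on its long sides, z up. The two ends are alike: each has a yellow fin grip standing on the lid, on the centre line, its centre 58 mm from the case's middle.
- case_grip_a (a point): Centre of the yellow fin grip at the case's -y end: 30 mm long along the case's y, 14 mm thick along its x, 28 mm high. The centre is 58 mm above the case's underside, 14 mm above the lid; the fin's top is 72 mm above the underside. Axes as the case's.
- case_grip_b (a point): Centre of the fin grip at the case's +y end; otherwise as case_grip_a.
- case_end_a (a point): Middle of the lower edge of the case's -y end face; axes as the case's.
- case_end_b (a point): Middle of the lower edge of the case's +y end face; axes as the case's.
- rack: Fixed wooden docking rack, 210 mm long, open at both ends (its +y and -y); origin on the table under its middle, the bay runs along its y. Deck 6 mm above the table, a raised sill at each end, 186 mm of deck between the sills. Side rails 35 mm high leave 122 mm of width (x = +-61 mm). The case may start on either side and goes in over the sill on that side.
- sill_a (a point): Middle of the outer top edge of the sill at the rack's -y end, 105 mm from the rack's middle. The aluminium sill is 12 mm thick along y, 18 mm high above the table (12 mm above the deck). Axes as the rack's.
- sill_b (a point): The same for the sill at the rack's +y end.
- bridge (a point): Underside, at the rack's middle, of the wooden bridge that crosses over the bay: 50 mm along the rack's y, 170 mm along its x, underside 118 mm and top 132 mm above the table, on posts outside the side rails. Axes as the rack's.
- jar_mid (a point): Centre, half-way up, of the loose amber glass jar with white cap that stands on the case's lid: 54 mm diameter, 80 mm high, about 0.18 kg; z is its axis.
- mat: Fixed round cork mat for the jar, 90 mm diameter, 4 mm thick; origin at the centre of its underside.
- amber_bottle: Bystander: amber bottle, 60 mm diameter, 150 mm high; origin under its middle.
- dye_bottle: Bystander: white bottle with red cap, 56 mm diameter, 120 mm high; origin under its middle.
- tape_roll: Bystander: blue roll lying flat, 88 mm diameter, 30 mm high; origin under its middle.
- brush_cup: Bystander: white cup, 70 mm diameter, 90 mm high; origin under its middle.
- red_spool: Bystander: red spool standing loose on top of the rack's bridge, 48 mm diameter, 60 mm high; origin under its middle.
- green_spool: Bystander: green spool, 48 mm diameter, 60 mm high; origin under its middle.
- mallet: Bystander: hammer 200 mm long lying at the left side of the table; origin under its middle, handle to its -x.
- case: The same case; origin at the centre of its underside, axes as above.
- jar: The same jar; origin at the centre of its underside.
Not all that is in view belongs to the job. Leave any purple or turquoise look-alike of the case alone.

How it is judged:
On the way, in this order (a step that is already met when the one before it is completed fails the run):
1. the jar stands upright on the cork mat, let go (horizontal distance between jar_mid and mat below 0.022 m and angle between jar_mid's own z axis and vertical below 0.1 rad and height (world z) of jar_mid between 0.035 and 0.052 m and contact force between jar and the fingers below 0.05 N), for 0.2 s.
2. one end of the case rests on the rack's sill while its other end is still on the table (((y of case_end_a in the frame of rack between -0.099 and 0.099 m and x of case_end_a in the frame of rack between -0.02 and 0.02 m and height (world z) of case_end_a above 0.013 m and height (world z) of case_end_b below 0.008 m and contact force between case and rack above 0.3 N) or (y of case_end_b in the frame of rack between -0.099 and 0.099 m and x of case_end_b in the frame of rack between -0.02 and 0.02 m and height (world z) of case_end_b above 0.013 m and height (world z) of case_end_a below 0.008 m and contact force between case and rack above 0.3 N))), for 0.1 s.
At the end, for the whole second after the job is handed in: The case lies flat on the rack's deck between the two sills (both ends under 11 mm above the table, centre within 14 mm of the rack's middle along the bay) and at rest; the jar stands upright on the cork mat, within 22 mm of its centre, at rest (x of case_mid in the frame of rack between -0.015 and 0.015 m and y of case_mid in the frame of rack between -0.014 and 0.014 m and height (world z) of each of case_end_a, case_end_b below 0.011 m and angle between case_mid's own z axis and vertical below 0.05 rad and linear speed of each of case, jar below 0.02 m/s and horizontal distance between jar_mid and mat below 0.022 m and angle between jar_mid's own z axis and vertical below 0.1 rad and height (world z) of jar_mid between 0.035 and 0.052 m); the robot touches nothing.
It fails at once if the whole case is lifted clear (both ends over 30 mm above the table) (height (world z) of each of case_end_a, case_end_b above 0.03 m).
It fails at once if the jar is tipped (over 0.6 rad) (angle between jar_mid's own z axis and vertical above 0.6 rad).
It fails at once if the case is tipped steeply (over 0.6 rad) (angle between case_mid's own z axis and vertical above 0.6 rad).
It fails at once if another thing on the table is moved by more than 30 mm (distance of any of amber_bottle, dye_bottle, tape_roll, brush_cup, red_spool, green_spool, mallet from where it was at the start of the episode above 0.03 m).
It also fails if it takes over 72 s, if anything falls off the work surface, if the arm or the gripper's body presses on something with over 40 N, if the wrist force passes 120 N, or if a joint passes its speed limit or range.

## Robot

A 7-joint arm with a two-finger parallel gripper is mounted at the origin on the work surface. World frame = base frame: x ahead of the robot, y to its left, z up, the work surface at z = 0. Lengths are in m, angles in rad, forces in N, time in s.
With the tool pointing down it reaches from about 0.4 to 0.9 m from the base axis. Payload 5.5 kg.
Tool frame: the origin (TCP) lies between the finger pads; the fingertips stand env.tcp_to_tips ahead of it and the grasp point (between the pads) lies 8 mm behind it (env.tcp_to_tips is the distance from the TCP to the fingertips, in m); z points along the fingers, y is the line along which they close (so a half turn about z gives the same grasp; the last joint's range is limited). The gripper opens to 85 mm and grips with 20 to 120 N. Pads are 22 mm wide; open, the fingers measure 114 mm over their backs; the gripper's body (76 mm by 85 mm) begins 54 mm behind the grasp point. The pads swing forward as they close: fully open they stand 13 mm farther back than shut.
Start: joints at [1.574, 0.501, -0.427, 1.55, 0.221, 1.138, -0.21], TCP at [0.167, -0.628, 0.242] pointing down, gripper open.
Joint ranges: [-2.88, 2.88], [-0.31, 2.03], [-1.54, 1.56], [0.2, 2.42], [-1.41, 4.55], [0.19, 2.02], [-2.57, 2.57]. Speed limits (rad/s): [2.57, 2.57, 3.14, 3.14, 3.14, 3.14, 3.14].

## Interface

Orientations are given as a 3x3 rotation matrix whose columns are the frame's x, y, z axes.
In Python, from plant import env gives the robot as it stands.
- The arm moves only by the shell command python3 -m inch 'ROWS' [OPENING] [FORCE]. ROWS is JSON, a list of rows, each an object with "linear": the shift along the tool's x, y, z in mm, a list of three; "angular": the turn, a rotation vector about the tool's x, y, z in degrees, a list of three. A call has exactly 5 rows; each row is the pose to reach, as a shift and turn from the pose commanded when the call began, along the tool's axes at that moment; what a row does not reach only later rows make up. A row lasts 1/12 s, in which the tool goes at most 41.7 mm and 7.16 degrees, less where a joint would pass 70% of its speed; a pose out of reach is approached as far as the arm can. A call with a gripper value outside its range is refused whole. OPENING is the closure, from -1 (fully open) to 1 (shut), so that 0 is half open, set as the call begins (- or left out, the last holds). The fingers move at their own pace and stop on an object; FORCE is the grip in N (left out, the last holds). Time passes only in rows, so rows that repeat a pose let the fingers close, or fill a call up. It gives the time, the measured TCP pose, the force, the opening and the grip force at its end, in the units of the state.
- env.state(): the state, without advancing time (a new reading comes with each control period).
- env.capture(name): name is "side" or "top" or "wrist"; returns a dict with "color" (384x512x3 uint8, blue, green, red), "depth" (384x512 float32, m along the optical axis (not along the pixel's ray), 0 where there is no reading), "K" (3x3 intrinsics, pixels), "rvec" (rotation vector, rad) and "tvec" (3), from world to camera coordinates, as OpenCV has them. Camera axes: x right, y down, z forward; pixel columns grow to the right and rows downward; lengths in m; the calibration is good to about 2 mm. The wrist camera is an equidistant fisheye: a pixel r from the principal point sees the ray r / f radians off the axis. A picture is of the moment at which its call begins.
- env.sign_off(): hands the job in; it is judged then, once.
The state is a dict: "t": time; "joint_positions": joint angles; "joint_vel": joint speeds; "joint_torque": joint torques, N m; "eef_pos": TCP position; "tcp_rot": TCP orientation; "ft_force": force on the tool from outside, world axes, zero at the start; "wrist_torque": the same for the moment, N m; "finger_gap": opening from 0.0 (shut) to 1.0 (fully open); "grasp_force": force on a finger pad.
Only numpy, scipy, OpenCV 4.12 (cv2) and the standard library are available. Lean on these libraries where they do the work, as an engineer would, in place of code of your own. Each camera call takes 0.05 s, during which the arm holds its last target. There are 200 camera calls.

## Working session

There is one attempt and no reset: what is moved stays moved. The work goes in short steps, Python scripts to look and compute and a shell command to move; the robot and the scene stay as the last step left them, time stands still between calls to the robot, and variables do not carry over. Pictures are saved under pics/ and viewed, at most 10 in all, crops included, and the job is handed in when it is done.

```bash
ls; mkdir -p pics; python3 - <<'E'
from plant import env
import cv2,numpy as np
for n in("top","side"):
    c=env.capture(n); cv2.imwrite(f"pics/{n}0.png",c["color"]); np.savez(f"{n}0.npz",**c)
s=env.state(); print(env.tcp_to_tips,s)
E
```

```text
pics
0.011 {'t': 0.1, 'joint_positions': array([ 1.57419652,  0.50174859, -0.42685062,  1.55130681,  0.22076933,
        1.13829265, -0.21029714]), 'joint_vel': array([-0.00053922, -0.0023714 , -0.00118731, -0.00205935,  0.00049169,
       -0.001098  ,  0.00010961]), 'joint_torque': array([-1.15437098e-02, -5.70811093e+01, -5.83902821e+00, -2.81745815e+01,
        1.03501155e-02,  5.69073338e-03, -2.64929105e-05]), 'eef_pos': array([ 0.16682304, -0.62762408,  0.24138637]), 'tcp_rot': array([[ 9.66423857e-01,  2.56952954e-01, -3.28526583e-04],
       [ 2.56953139e-01, -9.66422412e-01,  1.67496225e-03],
       [ 1.12891045e-04, -1.70313942e-03, -9.99998543e-01]]), 'ft_force': array([-0.923566  ,  0.14613241,  0.55547052]), 'wrist_torque': array([ 0.01116845, -0.02740069, -0.02632489]), 'grasp_force': 0.0, 'finger_gap': 0.9974699066075934}
```

View pics/top0.png

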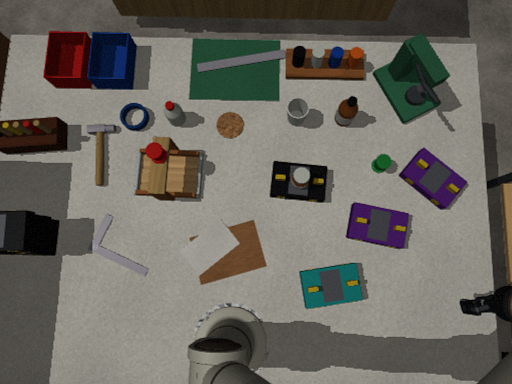

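View pics/side0.png

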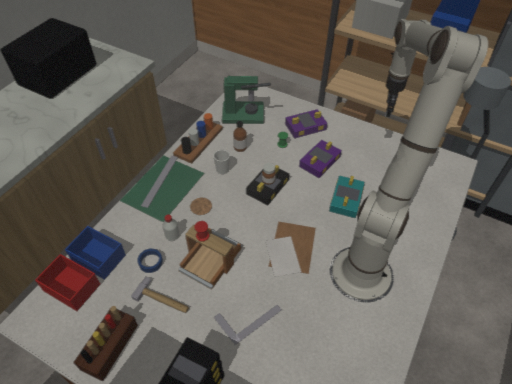

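```bash
cat >h.py <<'E'
import numpy as np,cv2
from plant import env
def cloud(c,fish=False):
    K=c["K"];d=c["depth"];h,w=d.shape
    u,v=np.meshgrid(np.arange(w),np.arange(h))
    x=(u-K[0,2])/K[0,0];y=(v-K[1,2])/K[1,1]
    if fish:
        r=np.hypot(x,y)+1e-9;s=np.where(r<1.4,np.tan(np.minimum(r,1.4))/r,0);x=x*s;y=y*s
    P=np.stack([x*d,y*d,d],-1)
    R=cv2.Rodrigues(np.array(c["rvec"],float))[0]
    W=(P-np.array(c["tvec"]).ravel())@R
    W[d<=0]=np.nan
    return W
def hsv(c): return cv2.cvtColor(c["color"],cv2.COLOR_BGR2HSV)
def to_tool(dw):  # world shift -> tool mm
    return env.state()["tcp_rot"].T@np.array(dw)*1000
E
python3 - <<'E'
from h import *
c=dict(np.load("top0.npz"));W=cloud(c);H=hsv(c)
print(c["K"],-cv2.Rodrigues(c["rvec"])[0].T@c["tvec"].ravel())
def rep(n,u0,u1,v0,v1,zl,zh,col=None):
    m=np.zeros(H.shape[:2],bool);m[v0:v1,u0:u1]=1
    m&=(W[...,2]>zl)&(W[...,2]<zh)
    if col is not None:m&=col
    p=W[m]; r=cv2.minAreaRect(p[:,:2].astype(np.float32)*1000) if len(p)>3 else None
    print(n,len(p),p.mean(0).round(4),p.min(0).round(3),p.max(0).round(3),r)
rep("table",210,240,200,215,-1,1)
rep("caselid",262,335,150,210,.035,.05)
rep("fins",262,335,150,210,.055,.09,(H[...,0]>18)&(H[...,0]<38)&(H[...,1]>120))
rep("jar",262,335,150,210,.11,.2)
m=(H[...,0]>5)&(H[...,0]<25)&(H[...,1]>60)
rep("mat",210,250,105,145,-.01,.02,m)
rep("rack rails",125,215,130,210,.028,.045)
rep("bridge",125,215,130,210,.12,.145)
rep("bridge+posts",125,215,130,210,.05,.145)
rep("sp",125,215,130,210,.17,.3)
rep("cup",285,312,92,130,.03,.2)
rep("amber",330,362,92,130,.03,.2)
rep("dye",160,190,92,130,.03,.2)
rep("green",368,398,145,175,.03,.2)
E
```

```text
[[399.7571447    0.         263.99706236]
 [  0.         399.7571447  191.20727535]
 [  0.           0.           1.        ]] [ 0.2409395  -0.10273473  1.25893899]
table 450 [0.4093 0.0339 0.0009] [ 0.386 -0.013 -0.005] [0.433 0.081 0.009] ((409.55364990234375, 34.098876953125), (46.06519317626953, 93.25242614746094), 1.7152302265167236)
caselid 1461 [ 0.4888 -0.1936  0.0447] [ 0.432 -0.283  0.035] [ 0.554 -0.106  0.05 ] ((492.075439453125, -195.01271057128906), (170.14805603027344, 112.36241149902344), 85.4786376953125)
fins 109 [ 0.4906 -0.196   0.0709] [ 0.479 -0.266  0.055] [ 0.505 -0.123  0.078] ((492.291015625, -194.41738891601562), (143.79869079589844, 15.04401683807373), 85.17506408691406)
jar 217 [ 0.4907 -0.1967  0.124 ] [ 0.468 -0.221  0.111] [ 0.515 -0.174  0.13 ] ((491.6490173339844, -197.38351440429688), (45.490760803222656, 46.52924346923828), 47.537357330322266)
mat 557 [0.6818 0.0281 0.0045] [ 0.637 -0.015 -0.004] [0.728 0.071 0.013] ((682.1589965820312, 28.047203063964844), (87.20294952392578, 87.69804382324219), 27.159408569335938)
rack rails 337 [0.506  0.199  0.
[... 689 characters left out ...]
-0.1874  0.0684] [ 0.676 -0.22   0.03 ] [ 0.746 -0.152  0.097] ((711.2554321289062, -186.46633911132812), (69.23487854003906, 67.5181884765625), 16.181058883666992)
amber 459 [ 0.7014 -0.3358  0.0994] [ 0.682 -0.371  0.03 ] [ 0.741 -0.312  0.155] ((708.517822265625, -339.66986083984375), (59.61333465576172, 51.912933349609375), 60.72663879394531)
dye 347 [0.6891 0.1972 0.083 ] [0.67  0.176 0.03 ] [0.723 0.23  0.125] ((694.0982666015625, 200.972900390625), (47.267127990722656, 54.76679992675781), 25.16434097290039)
green 189 [ 0.5547 -0.4541  0.0601] [ 0.533 -0.477  0.032] [ 0.579 -0.432  0.067] ((556.1773071289062, -454.162841796875), (44.7639045715332, 46.20796203613281), 88.60246276855469)
```

```bash
R='[{"linear":[28,-22,0],"angular":[0,0,0]},{"linear":[56,-44,0],"angular":[0,0,0]},{"linear":[84,-66,0],"angular":[0,0,0]},{"linear":[112,-88,0],"angular":[0,0,0]},{"linear":[141,-111,0],"angular":[0,0,0]}]'
python3 -m inch '[{"linear":[28,-22,0],"angular":[0,0,0]},{"linear":[56,-44,0],"angular":[0,0,0]},{"linear":[84,-66,0],"angular":[0,0,0]},{"linear":[112,-88,0],"angular":[0,0,0]},{"linear":[141,-111,0],"angular":[0,0,0]}]' -1 40
python3 -m inch '[{"linear":[28,-22,0],"angular":[0,0,0]},{"linear":[56,-44,0],"angular":[0,0,0]},{"linear":[84,-66,0],"angular":[0,0,0]},{"linear":[112,-88,0],"angular":[0,0,0]},{"linear":[141,-111,0],"angular":[0,0,0]}]'
python3 -m inch '[{"linear":[28,-22,0],"angular":[0,0,0]},{"linear":[56,-44,0],"angular":[0,0,0]},{"linear":[84,-66,0],"angular":[0,0,0]},{"linear":[112,-88,0],"angular":[0,0,0]},{"linear":[141,-111,0],"angular":[0,0,0]}]'
python3 -m inch '[{"linear":[0,0,0],"angular":[0,0,-7]},{"linear":[0,0,0],"angular":[0,0,-14]},{"linear":[0,0,0],"angular":[0,0,-21]},{"linear":[0,0,0],"angular":[0,0,-28]},{"linear":[0,0,0],"angular":[0,0,-35]}]'
python3 -m inch '[{"linear":[0,0,0],"angular":[0,0,-7]},{"linear":[0,0,0],"angular":[0,0,-14]},{"linear":[0,0,0],"angular":[0,0,-21]},{"linear":[0,0,0],"angular":[0,0,-28]},{"linear":[0,0,0],"angular":[0,0,-35]}]'
python3 - <<'E'
from h import *
s=env.state();print(s["t"],s["eef_pos"],s["tcp_rot"].round(4),s["joint_positions"].round(2))
c=env.capture("wrist");np.savez("w1.npz",**c);cv2.imwrite("pics/w1.png",c["color"]);print(c["K"],c["rvec"],c["tvec"])
E
```

```text
t: 0.52
eef_pos: [0.2751, -0.4832, 0.2419]
tcp_rot: [[0.967, 0.256, -0.0], [0.256, -0.967, 0.001], [-0.0, -0.001, -1.0]]
ft_force: [0.3, 0.1, 0.5]
finger_gap: 1.002
grasp_force: 0.0
t: 0.93
eef_pos: [0.3828, -0.3398, 0.2421]
tcp_rot: [[0.967, 0.256, -0.0], [0.256, -0.967, -0.0], [-0.0, -0.0, -1.0]]
ft_force: [-0.1, -0.2, 0.1]
finger_gap: 1.002
grasp_force: 0.0
t: 1.35
eef_pos: [0.4906, -0.1965, 0.2421]
tcp_rot: [[0.967, 0.256, -0.001], [0.256, -0.967, -0.0], [-0.001, 0.0, -1.0]]
ft_force: [0.4, -0.4, -0.3]
finger_gap: 1.001
grasp_force: 0.0
t: 1.77
eef_pos: [0.49, -0.1974, 0.2419]
tcp_rot: [[0.639, 0.769, -0.001], [0.769, -0.639, 0.0], [-0.0, -0.001, -1.0]]
ft_force: [-0.4, -0.8, -0.7]
finger_gap: 1.0
grasp_force: 0.0
t: 2.18
eef_pos: [0.4899, -0.1976, 0.242]
tcp_rot: [[0.083, 0.997, -0.001], [0.997, -0.083, 0.0], [0.0, -0.001, -1.0]]
ft_force: [0.2, -0.8, 0.4]
finger_gap: 0.998
grasp_force: 0.0
2.1833 [ 0.48989844 -0.19764227  0.24196838] [[ 8.320e-02  9.965e-01 -7.000e-04]
 [ 9.965e-01 -8.320e-02  3.000e-04]
 [ 2.000e-04 -7.000e-04 -1.000e+00]] [ 1.08  0.39 -0.92  1.84  0.35  1.08 -0.05]
[[297.31863964   0.         250.75058887]
 [  0.         297.31863964 187.9124894 ]
 [  0.           0.           1.        ]] [-2.80922118  0.11687062  0.02135283] [-0.50393667 -0.18954389  0.32953895]
```

View pics/w1.png

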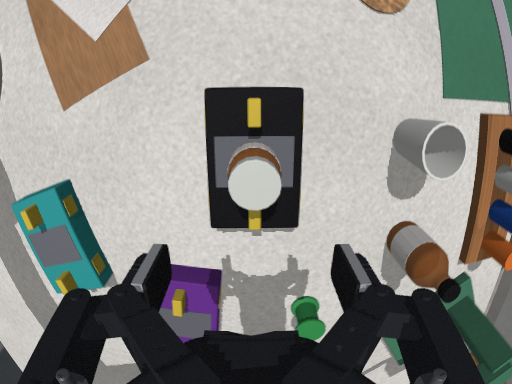

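```bash
cat >>h.py <<'E'
def rect(W,m,n):
    p=W[m&np.isfinite(W[...,0])]; p=p[:,:]; r=cv2.minAreaRect(p[:,:2].astype(np.float32)*1000)
    print(n,len(p),"mean",p.mean(0).round(4),"rect",np.round(r[0],1),np.round(r[1],1),round(r[2],2))
E
python3 - <<'E'
from h import *
c=dict(np.load("w1.npz"));W=cloud(c,True);H=hsv(c)
v,u=np.mgrid[:384,:512]
box=(u>195)&(u<312)&(v>75)&(v<235)
rect(W,box&(W[...,2]>.117)&(W[...,2]<.13),"cap")
rect(W,box&(W[...,2]>.039)&(W[...,2]<.049),"lid")
rect(W,box&(W[...,2]>.066)&(W[...,2]<.077)&(v<130),"finb")
rect(W,(u>140)&(u<200)&(v>150)&(v<220),"table")
E
```

```text
cap 2159 mean [ 0.4924 -0.1961  0.1227] rect [ 492.7 -197.5] [46.9 47.3] 84.75
lid 9620 mean [ 0.4942 -0.183   0.043 ] rect [ 493.4 -195.1] [169.5 110.8] 85.42
finb 420 mean [ 0.4976 -0.1368  0.0706] rect [ 497.6 -137.1] [28.8 14.2] 85.38
table 4051 mean [ 0.3759 -0.2291 -0.001 ] rect [ 372.9 -231.2] [103.5  87.8] 82.27
```

```bash
python3 -m inch '[{"linear":[1,3,32],"angular":[0,0,0]},{"linear":[1,3,64],"angular":[0,0,0]},{"linear":[1,3,96],"angular":[0,0,0]},{"linear":[1,3,130],"angular":[0,0,0]},{"linear":[1,3,160],"angular":[0,0,0]}]'
python3 -m inch '[{"linear":[0,0,0],"angular":[0,0,0]},{"linear":[0,0,0],"angular":[0,0,0]},{"linear":[0,0,0],"angular":[0,0,0]},{"linear":[0,0,0],"angular":[0,0,0]},{"linear":[0,0,0],"angular":[0,0,0]}]' 0.5 40
python3 -m inch '[{"linear":[0,0,0],"angular":[0,0,0]},{"linear":[0,0,0],"angular":[0,0,0]},{"linear":[0,0,0],"angular":[0,0,0]},{"linear":[0,0,0],"angular":[0,0,0]},{"linear":[0,0,0],"angular":[0,0,0]}]'
```

```text
t: 2.65
eef_pos: [0.4925, -0.1969, 0.0802]
tcp_rot: [[0.092, 0.996, -0.001], [0.996, -0.092, 0.0], [0.0, -0.001, -1.0]]
ft_force: [-0.4, -0.1, 0.4]
finger_gap: 1.002
grasp_force: 0.0
t: 3.07
eef_pos: [0.4946, -0.1975, 0.0841]
tcp_rot: [[0.09, 0.996, 0.003], [0.996, -0.09, -0.002], [-0.001, 0.003, -1.0]]
ft_force: [1.1, 0.3, -1.6]
finger_gap: 0.612
grasp_force: 42.1
t: 3.48
eef_pos: [0.4944, -0.1976, 0.0838]
tcp_rot: [[0.09, 0.996, 0.002], [0.996, -0.09, -0.002], [-0.002, 0.002, -1.0]]
ft_force: [0.0, 0.3, 7.4]
finger_gap: 0.609
grasp_force: 42.9
```

```bash
python3 -m inch '[{"linear":[0,0,-10],"angular":[0,0,0]},{"linear":[0,0,-22],"angular":[0,0,0]},{"linear":[0,0,-35],"angular":[0,0,0]},{"linear":[0,0,-48],"angular":[0,0,0]},{"linear":[0,0,-60],"angular":[0,0,0]}]'
python3 -m inch '[{"linear":[20,14,0],"angular":[0,0,0]},{"linear":[45,31,0],"angular":[0,0,0]},{"linear":[70,48,0],"angular":[0,0,0]},{"linear":[95,66,0],"angular":[0,0,0]},{"linear":[120,83,0],"angular":[0,0,0]}]'
python3 -m inch '[{"linear":[28,19,0],"angular":[0,0,0]},{"linear":[55,38,0],"angular":[0,0,0]},{"linear":[80,55,0],"angular":[0,0,0]},{"linear":[102,71,0],"angular":[0,0,0]},{"linear":[121,83,0],"angular":[0,0,0]}]'
python3 - <<'E'
from h import *
s=env.state();print(s["eef_pos"],s["tcp_rot"].round(4))
c=env.capture("top");W=cloud(c);H=hsv(c);v,u=np.mgrid[:384,:512]
z=W[...,2];m=(W[...,0]>.6)&(W[...,0]<.78)&(abs(W[...,1]-.03)<.07)
rect(W,m&(z<.02)&(H[...,0]>5)&(H[...,0]<25)&(H[...,1]>60),"matvis")
c=env.capture("wrist");W=cloud(c,True);H=hsv(c);z=W[...,2]
m=(W[...,0]>.6)&(W[...,0]<.78)&(abs(W[...,1]-.03)<.08)&(H[...,0]>5)&(H[...,0]<25)&(H[...,1]>60)
rect(W,m&(abs(z)<.02),"mat");
cv2.imwrite("pics/w2.png",c["color"])
m=(abs(W[...,0]-.682)<.05)&(abs(W[...,1]-.03)<.05)&(H[...,1]<60)&(z>.17)&(z<.2);rect(W,m,"cap")
E
```

```text
t: 3.9
eef_pos: [0.4937, -0.197, 0.1442]
tcp_rot: [[0.089, 0.996, 0.001], [0.996, -0.089, -0.0], [-0.0, 0.001, -1.0]]
ft_force: [0.0, 0.1, -1.5]
finger_gap: 0.611
grasp_force: 42.7
t: 4.32
eef_pos: [0.5878, -0.0841, 0.1436]
tcp_rot: [[0.09, 0.996, 0.001], [0.996, -0.09, -0.0], [-0.0, 0.001, -1.0]]
ft_force: [1.2, -0.1, -2.0]
finger_gap: 0.612
grasp_force: 42.7
t: 4.73
eef_pos: [0.6816, 0.0306, 0.1436]
tcp_rot: [[0.088, 0.996, 0.001], [0.996, -0.088, 0.001], [0.001, 0.001, -1.0]]
ft_force: [0.3, -0.7, -2.3]
finger_gap: 0.612
grasp_force: 42.7
[0.68155125 0.03057325 0.14357631] [[ 0.0881  0.9961  0.0013]
 [ 0.9961 -0.0881  0.0014]
 [ 0.0015  0.0011 -1.    ]]
matvis 174 mean [0.6628 0.0454 0.0047] rect [662.5  46.5] [65.9 36.9] 28.43
mat 4260 mean [0.6835 0.0435 0.0029] rect [683.   39.5] [69.5 89.4] 85.13
cap 13984 mean [0.6823 0.0429 0.184 ] rect [682.   40.1] [ 39.2 100.7] 88.36
```

View pics/w2.png

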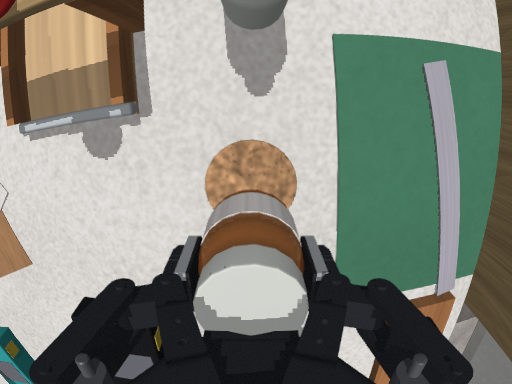

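```bash
python3 -m inch '[{"linear":[-1,1,25],"angular":[0,0,0]},{"linear":[-1,1,50],"angular":[0,0,0]},{"linear":[-1,1,72],"angular":[0,0,0]},{"linear":[-1,1,88],"angular":[0,0,0]},{"linear":[-1,1,96],"angular":[0,0,0]}]'
python3 -m inch '[{"linear":[0,0,1],"angular":[0,0,0]},{"linear":[0,0,2],"angular":[0,0,0]},{"linear":[0,0,3],"angular":[0,0,0]},{"linear":[0,0,3],"angular":[0,0,0]},{"linear":[0,0,3],"angular":[0,0,0]}]'
```

```text
t: 5.25
eef_pos: [0.6794, 0.0258, 0.0442]
tcp_rot: [[0.09, 0.996, -0.003], [0.996, -0.09, -0.001], [-0.001, -0.003, -1.0]]
ft_force: [-0.2, -0.5, -2.7]
finger_gap: 0.607
grasp_force: 42.7
t: 5.67
eef_pos: [0.6816, 0.0272, 0.0442]
tcp_rot: [[0.089, 0.996, 0.001], [0.996, -0.089, 0.0], [0.0, 0.001, -1.0]]
ft_force: [0.2, -0.2, -1.7]
finger_gap: 0.617
grasp_force: 42.7
```

```bash
python3 -m inch '[{"linear":[0,0,0.5],"angular":[0,0,0]},{"linear":[0,0,1],"angular":[0,0,0]},{"linear":[0,0,1.5],"angular":[0,0,0]},{"linear":[0,0,1.5],"angular":[0,0,0]},{"linear":[0,0,1.5],"angular":[0,0,0]}]'
python3 -m inch '[{"linear":[0,0,0],"angular":[0,0,0]},{"linear":[0,0,0],"angular":[0,0,0]},{"linear":[0,0,0],"angular":[0,0,0]},{"linear":[0,0,0],"angular":[0,0,0]},{"linear":[0,0,0],"angular":[0,0,0]}]' -1
python3 -m inch '[{"linear":[0,0,0],"angular":[0,0,0]},{"linear":[0,0,-15],"angular":[0,0,0]},{"linear":[0,0,-45],"angular":[0,0,0]},{"linear":[0,0,-85],"angular":[0,0,0]},{"linear":[0,0,-125],"angular":[0,0,0]}]'
python3 - <<'E'
from h import *
s=env.state();print(s["eef_pos"],s["tcp_rot"].round(4))
c=env.capture("wrist");W=cloud(c,True);z=W[...,2]
m=(abs(W[...,0]-.682)<.07)&(abs(W[...,1]-.03)<.07);rect(W,m&(z>.078)&(z<.092),"cap")
# rack front sill / rails / bridge, case
cv2.imwrite("pics/w3.png",c["color"]);np.savez("w3.npz",**c)
E
```

```text
t: 6.08
eef_pos: [0.6816, 0.0272, 0.0438]
tcp_rot: [[0.089, 0.996, 0.001], [0.996, -0.089, -0.001], [-0.001, 0.001, -1.0]]
ft_force: [-3.0, -0.6, 8.8]
finger_gap: 0.614
grasp_force: 43.7
t: 6.5
eef_pos: [0.6811, 0.0273, 0.0417]
tcp_rot: [[0.089, 0.996, -0.0], [0.996, -0.089, 0.0], [0.0, -0.0, -1.0]]
ft_force: [-0.3, -0.1, 0.4]
finger_gap: 0.998
grasp_force: 0.0
t: 6.92
eef_pos: [0.6802, 0.0274, 0.1683]
tcp_rot: [[0.089, 0.996, -0.002], [0.996, -0.089, 0.0], [0.0, -0.002, -1.0]]
ft_force: [0.6, -0.5, 1.1]
finger_gap: 0.994
grasp_force: 0.0
[0.68021728 0.02740348 0.16825031] [[ 8.860e-02  9.961e-01 -1.900e-03]
 [ 9.961e-01 -8.860e-02  5.000e-04]
 [ 3.000e-04 -1.900e-03 -1.000e+00]]
cap 2774 mean [0.6811 0.0281 0.0827] rect [681.2  26.8] [47.4 47.3] 86.44
```

```bash
python3 -m inch '[{"linear":[-17,-16,0],"angular":[0,0,0]},{"linear":[-36,-34,0],"angular":[0,0,0]},{"linear":[-55,-52,0],"angular":[0,0,0]},{"linear":[-74,-69,0],"angular":[0,0,0]},{"linear":[-93,-86,0],"angular":[0,0,0]}]' -0.2
python3 -m inch '[{"linear":[-18,-17,0],"angular":[0,0,0]},{"linear":[-36,-34,0],"angular":[0,0,0]},{"linear":[-55,-51,0],"angular":[0,0,0]},{"linear":[-72,-67,0],"angular":[0,0,0]},{"linear":[-87,-81,0],"angular":[0,0,0]}]'
python3 -m inch '[{"linear":[0,0,0],"angular":[0,0,0]},{"linear":[0,0,0],"angular":[0,0,0]},{"linear":[0,0,0],"angular":[0,0,0]},{"linear":[0,0,0],"angular":[0,0,0]},{"linear":[0,0,0],"angular":[0,0,0]}]'
python3 - <<'E'
from h import *
s=env.state();print(s["eef_pos"],s["tcp_rot"].round(4))
c=env.capture("wrist");W=cloud(c,True);z=W[...,2];H=hsv(c)
m=(abs(W[...,0]-.4976)<.03)&(abs(W[...,1]+.137)<.04);rect(W,m&(z>.066)&(z<.077),"finb")
cv2.imwrite("pics/w4.png",c["color"]);np.savez("w4.npz",**c)
m=(abs(W[...,0]-.51)<.1)&(abs(W[...,1]-.2)<.15)
rect(W,m&(z>.029)&(z<.041),"rails")
rect(W,m&(z>.122)&(z<.14),"bridgetop")
rect(W,m&(z>.013)&(z<.022)&(W[...,1]<.14),"sill")
E
```

```text
t: 7.38
eef_pos: [0.5864, -0.0583, 0.1678]
tcp_rot: [[0.089, 0.996, 0.001], [0.996, -0.089, -0.001], [-0.0, 0.001, -1.0]]
ft_force: [-0.1, -1.3, -0.1]
finger_gap: 0.605
grasp_force: 0.0
t: 7.8
eef_pos: [0.4976, -0.1384, 0.1676]
tcp_rot: [[0.09, 0.996, 0.0], [0.996, -0.09, -0.001], [-0.001, 0.0, -1.0]]
ft_force: [0.2, -1.0, -0.0]
finger_gap: 0.6
grasp_force: 0.0
t: 8.22
eef_pos: [0.4996, -0.136, 0.1672]
tcp_rot: [[0.087, 0.996, 0.001], [0.996, -0.087, 0.0], [0.001, 0.001, -1.0]]
ft_force: [0.5, -0.5, -0.0]
finger_gap: 0.599
grasp_force: 0.0
[ 0.49963044 -0.13601942  0.16717097] [[ 8.730e-02  9.962e-01  1.000e-03]
 [ 9.962e-01 -8.730e-02  5.000e-04]
 [ 6.000e-04  1.000e-03 -1.000e+00]]
finb 593 mean [ 0.4978 -0.1362  0.0705] rect [ 497.6 -136.9] [29.8 13.4] 85.37
rails 0 mean [nan nan nan] rect [0. 0.] [0. 0.] 0.0
bridgetop 0 mean [nan nan nan] rect [0. 0.] [0. 0.] 0.0
sill 0 mean [nan nan nan] rect [0. 0.] [0. 0.] 0.0h.py:19: RuntimeWarning: Mean of empty slice.
  print(n,len(p),"mean",p.mean(0).round(4),"rect",np.round(r[0],1),np.round(r[1],1),round(r[2],2))
  ret = um.true_divide(
```

View pics/w4.png

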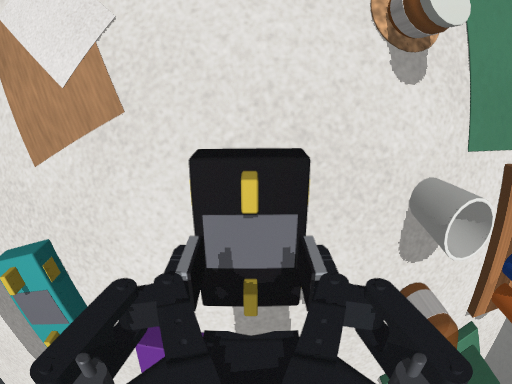

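```bash
python3 -m inch '[{"linear":[-1,-2,30],"angular":[0,0,0]},{"linear":[-1,-2,58],"angular":[0,0,0]},{"linear":[-1,-2,82],"angular":[0,0,0]},{"linear":[-1,-2,98],"angular":[0,0,0]},{"linear":[-1,-2,106],"angular":[0,0,0]}]'
python3 -m inch '[{"linear":[0,0,0],"angular":[0,0,0]},{"linear":[0,0,0],"angular":[0,0,0]},{"linear":[0,0,0],"angular":[0,0,0]},{"linear":[0,0,0],"angular":[0,0,0]},{"linear":[0,0,0],"angular":[0,0,0]}]' 1 60
python3 -m inch '[{"linear":[0,0,0],"angular":[0,0,0]},{"linear":[0,0,0],"angular":[0,0,0]},{"linear":[0,0,0],"angular":[0,0,0]},{"linear":[0,0,0],"angular":[0,0,0]},{"linear":[0,0,0],"angular":[0,0,0]}]'
python3 - <<'E'
from h import *
c=dict(np.load("w3.npz"));W=cloud(c,True);z=W[...,2];
m=(abs(W[...,0]-.51)<.1)&(abs(W[...,1]-.2)<.15)
rect(W,m&(z>.029)&(z<.041),"rails")
for lo,hi in((.425,.515),(.515,.6)): rect(W,m&(z>.029)&(z<.041)&(W[...,0]>lo)&(W[...,0]<hi),"rail")
rect(W,m&(z>.122)&(z<.14),"bridgetop")
rect(W,m&(z>.013)&(z<.022)&(W[...,1]<.14),"sill")
E
```

```text
t: 8.68
eef_pos: [0.4955, -0.1369, 0.0585]
tcp_rot: [[0.088, 0.996, -0.003], [0.996, -0.088, 0.002], [0.001, -0.003, -1.0]]
ft_force: [0.5, -0.6, -0.8]
finger_gap: 0.599
grasp_force: 0.0
t: 9.1
eef_pos: [0.4982, -0.1379, 0.0621]
tcp_rot: [[0.088, 0.996, 0.003], [0.996, -0.088, -0.0], [-0.0, 0.003, -1.0]]
ft_force: [3.0, 0.3, 1.2]
finger_gap: 0.145
grasp_force: 59.2
t: 9.52
eef_pos: [0.4982, -0.1379, 0.0621]
tcp_rot: [[0.089, 0.996, 0.003], [0.996, -0.089, -0.001], [-0.0, 0.003, -1.0]]
ft_force: [2.5, 1.6, 7.3]
finger_gap: 0.146
grasp_force: 60.1
rails 2211 mean [0.5136 0.1727 0.0338] rect [507.7 170.4] [105.6 168.9] 81.36
rail 1074 mean [0.444  0.1828 0.0338] rect [438.4 179.8] [105.9  25.4] 88.53
rail 1137 mean [0.5793 0.1631 0.0338] rect [578.6 168.5] [89.2 25.1] 77.92
bridgetop 1047 mean [0.539  0.1955 0.1313] rect [540.3 200.1] [17.4 74.9] 88.22
sill 1351 mean [0.5172 0.1201 0.0167] rect [510.1 126.7] [ 27.9 145.2] 88.92
```

```bash
cat >>h.py <<'E'
RC=np.array([.5107,.2185]);A=np.radians(88.55)   # rack centre, direction of rack y
RY=np.array([np.cos(A),np.sin(A)]);RX=np.array([RY[1],-RY[0]])
def rk(p): d=np.asarray(p)[...,:2]-RC; return np.stack([d@RX,d@RY],-1)*1000
E
python3 - <<'E'
from h import *
c=dict(np.load("w3.npz"));W=cloud(c,True);z=W[...,2];r=rk(W);x,y=r[...,0],r[...,1]
m=(z>.029)&(z<.041)&(abs(x)<95)
for a in range(-105,-20,10):
    k=m&(y>=a)&(y<a+10)
    L=x[k&(x<0)];R=x[k&(x>0)]
    print(a,[q.round(1) for q in (L.min(),L.max(),R.min(),R.max())] if len(L) and len(R) else (len(L),len(R)))
k=(z>.014)&(z<.021)
for a in range(-60,60,20):
    q=y[k&(x>=a)&(x<a+20)&(y<-80)&(y>-125)];print(a,np.percentile(q,[2,98]).round(1))
t=dict(np.load("top0.npz"));W=cloud(t);r=rk(W);x,y=r[...,0],r[...,1];z=W[...,2]
for lo,hi in((-105,-40),(40,105)):
    k=(z>.027)&(z<.043)&(y>lo)&(y<hi)&(abs(x)<100)
    L=x[k&(x<0)];R=x[k&(x>0)];print(lo,np.percentile(L,[2,50,98]).round(1),np.percentile(R,[2,50,98]).round(1))
E
```

```text
-105 (0, 0)
-95 [np.float64(-72.5), np.float64(-59.3), np.float64(61.6), np.float64(73.9)]
-85 [np.float64(-73.5), np.float64(-59.1), np.float64(61.1), np.float64(74.4)]
-75 [np.float64(-73.1), np.float64(-59.5), np.float64(61.4), np.float64(74.4)]
-65 [np.float64(-72.7), np.float64(-59.0), np.float64(61.1), np.float64(75.1)]
-55 [np.float64(-72.8), np.float64(-58.6), np.float64(61.4), np.float64(74.2)]
-45 [np.float64(-72.5), np.float64(-59.2), np.float64(61.3), np.float64(74.3)]
-35 [np.float64(-83.5), np.float64(-58.8), np.float64(60.8), np.float64(85.7)]
-25 [np.float64(-84.0), np.float64(-58.7), np.float64(61.0), np.float64(86.5)]
-60 [-104.7  -83.7]
-40 [-104.8  -93.5]
-20 [-105.   -93.7]
0 [-104.9  -93.5]
20 [-104.7  -93.7]
40 [-105.   -93.8]
-105 [-73.1 -67.5 -61.4] [60.  66.2 73. ]
40 [-72.8 -67.2 -60.8] [60.9 66.6 71.3]
```

```bash
sed -i 's/RC=np.array(\[.5107/RC=np.array([.5117/' h.py; cat >>h.py <<'E'
from scipy.spatial.transform import Rotation as Ro
def goal(rx,ry,z,pitch):
    """tool shift (mm) and turn (deg) to TCP at rack (rx,ry) mm, height z mm, closing along rack x, pitched"""
    s=env.state();R=s["tcp_rot"]
    p=np.r_[RC+(rx*RX+ry*RY)/1000,z/1000]
    R0=np.c_[np.r_[RY,0],np.r_[RX,0],[0,0,-1]]
    Rg=Ro.from_rotvec(np.radians(pitch)*np.r_[RX,0]).as_matrix()@R0
    print("now rack",rk(s["eef_pos"]).round(1),"z",round(s["eef_pos"][2]*1000,1),"lin",(R.T@(p-s["eef_pos"])*1000).round(1),"ang",np.degrees(Ro.from_matrix(R.T@Rg).as_rotvec()).round(2),"F",s["ft_force"].round(1),"t",round(s["t"],2))
E
python3 -m inch '[{"linear":[-3.4,0,-7.4],"angular":[0,3,0]},{"linear":[-6,0,-12.2],"angular":[0,5,0]},{"linear":[-8.6,0,-17],"angular":[0,7,0]},{"linear":[-11.5,0,-21.6],"angular":[0,9,0]},{"linear":[-11.5,0,-21.6],"angular":[0,9,0]}]'
python3 - <<'E'
from h import *
goal(0,-260,83,9); 
c=env.capture("side");cv2.imwrite("pics/s1.png",cv2.resize(c["color"][140:260,180:340],None,fx=4,fy=4))
E
```

```text
t: 9.93
eef_pos: [0.4959, -0.1503, 0.0829]
tcp_rot: [[0.091, 0.996, 0.015], [0.983, -0.092, 0.158], [0.159, 0.001, -0.987]]
ft_force: [2.5, 3.6, -1.8]
finger_gap: 0.147
grasp_force: 60.7
now rack [  -6.4 -369.1] z 82.9 lin [107.9  -0.9  17.3] ang [ 0.65 -0.14 -3.76] F [ 2.5  3.6 -1.8] t 9.93
```

View pics/s1.png

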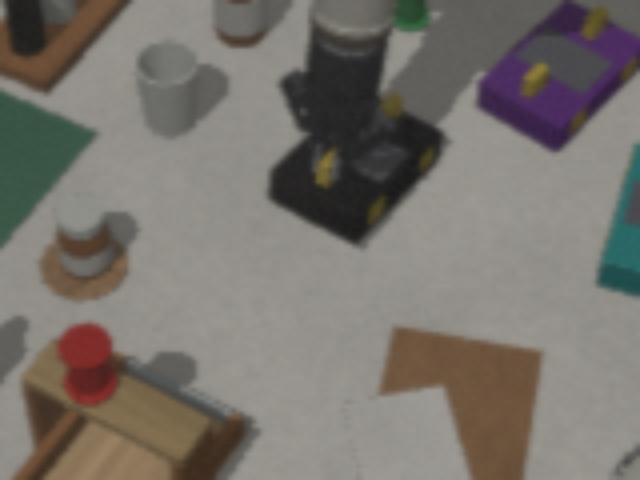

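```bash
python3 -m inch '[{"linear":[18,0,3],"angular":[0.1,0,-0.7]},{"linear":[40,0,6.4],"angular":[0.3,0,-1.5]},{"linear":[62,0,10],"angular":[0.4,0,-2.3]},{"linear":[85,-0.5,13.6],"angular":[0.5,0,-3]},{"linear":[108,-1,17.3],"angular":[0.6,0,-3.8]}]'
python3 -c "
from h import *
goal(0,-160,84,9)"
```

```text
t: 10.4
eef_pos: [0.5027, -0.0423, 0.0812]
tcp_rot: [[0.024, 1.0, 0.001], [0.988, -0.023, 0.152], [0.152, -0.003, -0.988]]
ft_force: [-0.7, -3.9, -3.0]
finger_gap: 0.149
grasp_force: 60.4
now rack [  -2.4 -260.9] z 81.2 lin [100.2   2.6  12.5] ang [-0.18  0.28  0.08] F [-0.7 -3.9 -3. ] t 10.4
```

```bash
python3 -m inch '[{"linear":[20,1,2.5],"angular":[0,0,0]},{"linear":[42,1,5.2],"angular":[0,0,0]},{"linear":[64,2,8],"angular":[0,0,0]},{"linear":[84,2,10.5],"angular":[0,0,0]},{"linear":[100,2,12.5],"angular":[0,0,0]}]'
python3 -m inch '[{"linear":[0,0,0],"angular":[0,0,0]},{"linear":[0,0,0],"angular":[0,0,0]},{"linear":[0,0,0],"angular":[0,0,0]},{"linear":[0,0,0],"angular":[0,0,0]},{"linear":[0,0,0],"angular":[0,0,0]}]'
python3 - <<'E'
from h import *
goal(0,-130,84,9)
c=env.capture("wrist");np.savez("w5.npz",**c);cv2.imwrite("pics/w5.png",c["color"])
W=cloud(c,True);H=hsv(c);r=rk(W);z=W[...,2]
m=(H[...,2]<60)&(abs(r[...,0])<75)&(r[...,1]<-95)&(r[...,1]>-180)&(z>.05)&(z<.08)
for a in range(-170,-100,10):
    k=m&(r[...,1]>=a)&(r[...,1]<a+10); q=r[k]
    if len(q)>20: print(a,len(q),np.percentile(q[:,0],[1,99]).round(1),z[k].mean().round(4))
c=env.capture("top");W=cloud(c);H=hsv(c);r=rk(W);z=W[...,2]
m=(H[...,2]<70)&(H[...,1]<90)&(abs(r[...,0])<75)&(r[...,1]<-95)&(r[...,1]>-330)&(z>.025)&(z<.08)
for a in range(-310,-100,15):
    k=m&(r[...,1]>=a)&(r[...,1]<a+15); q=r[k]
    if len(q)>5: print(a,len(q),np.percentile(q[:,0],[1,99]).round(1),z[k].mean().round(4))
E
```

```text
t: 10.82
eef_pos: [0.5063, 0.0609, 0.0843]
tcp_rot: [[0.022, 1.0, -0.0], [0.988, -0.021, 0.154], [0.154, -0.003, -0.988]]
ft_force: [-0.2, 0.3, -7.5]
finger_gap: 0.151
grasp_force: 59.6
t: 11.23
eef_pos: [0.5079, 0.0587, 0.0848]
tcp_rot: [[0.024, 1.0, 0.002], [0.988, -0.024, 0.155], [0.155, -0.002, -0.988]]
ft_force: [0.8, 0.3, -8.3]
finger_gap: 0.149
grasp_force: 59.5
now rack [   0.3 -159.8] z 84.8 lin [29.3 -0.2  5.4] ang [-0.1   0.06  0.06] F [ 0.8  0.3 -8.3] t 11.23
-170 1378 [-53.1  52.9] 0.0645
-160 1940 [-53.2  52.4] 0.0662
-150 2696 [-53.1  52.2] 0.0679
-140 3344 [-53.   51.8] 0.0692
-130 2078 [-51.5  51. ] 0.0602
-220 23 [-55.9 -34.8] 0.0528
-205 55 [-56.  -20.3] 0.0602
-190 67 [-55.7  -6.6] 0.0617
-175 26 [-56.4  -8.8] 0.0626
-160 15 [-55.7 -22. ] 0.0631
-145 60 [-56.3  -1.1] 0.0692
```

View pics/w5.png

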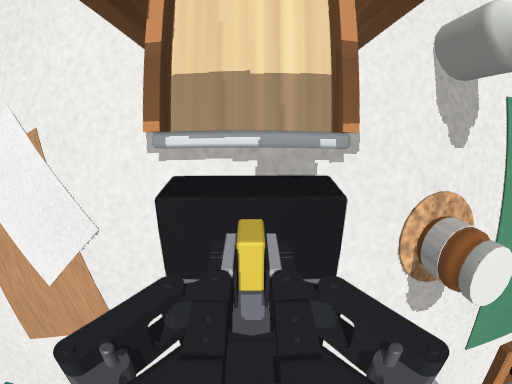

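```bash
python3 -m inch '[{"linear":[8,0,1.4],"angular":[0,0,0]},{"linear":[17,0,2.8],"angular":[0,0,0]},{"linear":[26,0,4.2],"angular":[0,0,0]},{"linear":[35,0,5.8],"angular":[0,0,0]},{"linear":[40,0,6.5],"angular":[0,0,0]}]'
python3 -m inch '[{"linear":[0,0,0],"angular":[0,0,0]},{"linear":[1.5,0,2],"angular":[0,-1,0]},{"linear":[3,0,4],"angular":[0,-2,0]},{"linear":[4,0,6],"angular":[0,-2,0]},{"linear":[4,0,7],"angular":[0,-2,0]}]'
python3 -m inch '[{"linear":[0,0,0],"angular":[0,0,0]},{"linear":[0,0,0],"angular":[0,0,0]},{"linear":[0,0,0],"angular":[0,0,0]},{"linear":[0,0,0],"angular":[0,0,0]},{"linear":[0,0,0],"angular":[0,0,0]}]'
python3 -c "
from h import *
goal(0,-75,85,8.5)"
```

```text
t: 11.75
eef_pos: [0.5093, 0.1035, 0.0857]
tcp_rot: [[0.019, 1.0, 0.004], [0.987, -0.02, 0.158], [0.158, 0.001, -0.987]]
ft_force: [-0.1, 0.2, -8.8]
finger_gap: 0.145
grasp_force: 59.6
t: 12.17
eef_pos: [0.5097, 0.1068, 0.0796]
tcp_rot: [[0.02, 1.0, 0.003], [0.992, -0.021, 0.122], [0.122, 0.001, -0.992]]
ft_force: [-4.5, -0.8, 10.5]
finger_gap: 0.149
grasp_force: 62.2
t: 12.58
eef_pos: [0.5097, 0.1067, 0.0797]
tcp_rot: [[0.021, 1.0, 0.003], [0.992, -0.022, 0.123], [0.123, 0.001, -0.992]]
ft_force: [-3.4, 4.6, 3.2]
finger_gap: 0.15
grasp_force: 61.2
now rack [   0.8 -111.8] z 79.7 lin [37.2 -0.7 -0.8] ang [0.01 1.43 0.22] F [-3.4  4.6  3.2] t 12.58
```

```bash
python3 -m inch '[{"linear":[8,0,-0.6],"angular":[0,0.5,0]},{"linear":[17,0,-1],"angular":[0,1.1,0]},{"linear":[26,-0.3,-1.1],"angular":[0,1.8,0]},{"linear":[34,-0.6,-1.1],"angular":[0,2.4,0]},{"linear":[40,-0.8,-1.1],"angular":[0,2.8,0]}]'
python3 -m inch '[{"linear":[0,0,0],"angular":[0,0,0]},{"linear":[0,0,0],"angular":[0,0,0]},{"linear":[0,0,0],"angular":[0,0,0]},{"linear":[0,0,0],"angular":[0,0,0]},{"linear":[0,0,0],"angular":[0,0,0]}]'
python3 -c "
from h import *
goal(0,-75,86,9.8)"
```

```text
t: 13.0
eef_pos: [0.5109, 0.1406, 0.0847]
tcp_rot: [[0.025, 1.0, 0.005], [0.986, -0.025, 0.164], [0.164, 0.0, -0.986]]
ft_force: [-0.0, -10.7, 0.3]
finger_gap: 0.15
grasp_force: 61.0
t: 13.42
eef_pos: [0.5109, 0.1417, 0.0849]
tcp_rot: [[0.024, 1.0, 0.005], [0.986, -0.025, 0.166], [0.166, 0.001, -0.986]]
ft_force: [-0.5, -6.9, 2.8]
finger_gap: 0.148
grasp_force: 61.3
now rack [  1.1 -76.8] z 84.9 lin [ 1.9 -1.1 -0.7] ang [0.04 0.25 0.03] F [-0.5 -6.9  2.8] t 13.42
```

```bash
python3 -m inch '[{"linear":[0,0,0],"angular":[0,0,0]},{"linear":[0,0,0],"angular":[0,0,0]},{"linear":[0,0,0],"angular":[0,0,0]},{"linear":[0,0,-3],"angular":[0,0,0]},{"linear":[0,0,-15],"angular":[0,0,0]}]' -0.2
python3 -m inch '[{"linear":[0,0,-20],"angular":[0,0,0]},{"linear":[-20,0,-45],"angular":[0,0,0]},{"linear":[-50,0,-65],"angular":[0,0,0]},{"linear":[-85,0,-65],"angular":[0,0,0]},{"linear":[-116,0,-65],"angular":[0,0,0]}]'
python3 -m inch '[{"linear":[0,0,0],"angular":[0,0,0]},{"linear":[0,0,0],"angular":[0,0,0]},{"linear":[0,0,0],"angular":[0,0,0]},{"linear":[0,0,0],"angular":[0,0,0]},{"linear":[0,0,0],"angular":[0,0,0]}]'
python3 - <<'E'
from h import *
goal(0,-190,66,9.8)
c=env.capture("wrist");np.savez("w6.npz",**c);cv2.imwrite("pics/w6.png",c["color"])
W=cloud(c,True);H=hsv(c);r=rk(W);z=W[...,2]
m=(H[...,0]>18)&(H[...,0]<38)&(H[...,1]>120)&(abs(r[...,0])<30)&(z>.04)
for lo,hi in((-240,-140),(-130,-30)):
    k=m&(r[...,1]>lo)&(r[...,1]<hi)
    zt=np.percentile(z[k],95); print(k.sum(),"x",np.percentile(r[k][:,0],[1,99]).round(1),"y",np.percentile(r[k][:,1],[1,99]).round(1),"ztop",zt.round(4))
m=(H[...,2]<60)&(abs(r[...,0])<70)&(r[...,1]<-20)&(r[...,1]>-230)&(z>.035)&(z<.09)
for a in range(-220,-20,20):
    k=m&(r[...,1]>=a)&(r[...,1]<a+20); q=r[k]
    if len(q)>20: print(a,len(q),np.percentile(q[:,0],[1,99]).round(1),z[k].mean().round(4))
E
```

```text
t: 13.83
eef_pos: [0.5085, 0.1432, 0.0992]
tcp_rot: [[0.021, 1.0, 0.001], [0.985, -0.021, 0.171], [0.171, -0.002, -0.985]]
ft_force: [-0.3, -0.3, -0.8]
finger_gap: 0.6
grasp_force: 0.0
t: 14.25
eef_pos: [0.5082, 0.0157, 0.1463]
tcp_rot: [[0.021, 1.0, 0.008], [0.985, -0.022, 0.169], [0.169, 0.004, -0.986]]
ft_force: [0.5, -0.6, 0.3]
finger_gap: 0.602
grasp_force: 0.0
t: 14.67
eef_pos: [0.5069, 0.0192, 0.1447]
tcp_rot: [[0.019, 1.0, 0.004], [0.985, -0.019, 0.171], [0.171, 0.001, -0.985]]
ft_force: [-0.3, 0.4, -0.4]
finger_gap: 0.599
grasp_force: 0.0
now rack [   0.2 -199.4] z 144.7 lin [-4.2 -0.2 79.1] ang [-0.01 -0.03  0.34] F [-0.3  0.4 -0.4] t 14.67
912 x [-6.   9.3] y [-207.7 -174.9] ztop 0.0766
959 x [-6.  9.] y [-94.2 -55.3] ztop 0.0965
-220 1627 [-51.6  53.9] 0.0437
-200 2436 [-51.8  54. ] 0.0467
-180 2694 [-51.7  53.9] 0.0501
-160 504 [-52.9  54.7] 0.0537
-140 519 [-52.9  54.4] 0.0571
-120 996 [-53.3  54.7] 0.0612
-100 3385 [-52.2  53.8] 0.064
-80 3091 [-52.6  53.6] 0.0676
-60 1697 [-52.6  53.5] 0.0701
```

View pics/w6.png

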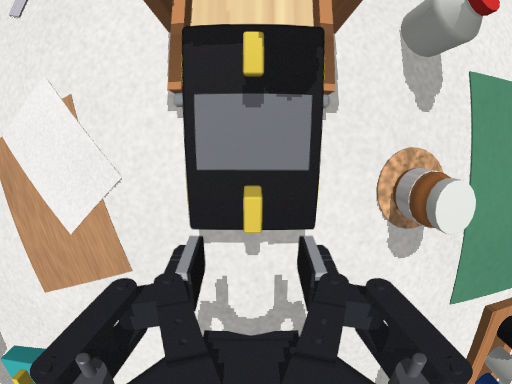

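```bash
python3 -m inch '[{"linear":[-6,0.8,18],"angular":[0,0,0]},{"linear":[-6,0.8,38],"angular":[0,0,0]},{"linear":[-6,0.8,56],"angular":[0,0,0]},{"linear":[-6,0.8,70],"angular":[0,0,0]},{"linear":[-6,0.8,78],"angular":[0,0,0]}]'
python3 -m inch '[{"linear":[0,0,0],"angular":[0,0,0]},{"linear":[0,0,0],"angular":[0,0,0]},{"linear":[0,0,0],"angular":[0,0,0]},{"linear":[0,0,0],"angular":[0,0,0]},{"linear":[0,0,0],"angular":[0,0,0]}]' 1 60
python3 -m inch '[{"linear":[0,0,0],"angular":[0,0,0]},{"linear":[0,0,0],"angular":[0,0,0]},{"linear":[0,0,0],"angular":[0,0,0]},{"linear":[0,0,0],"angular":[0,0,0]},{"linear":[0,0,0],"angular":[0,0,0]}]'
python3 -c "
from h import *
goal(0,-174,69.5,11.6)"
```

```text
t: 15.13
eef_pos: [0.5068, 0.0262, 0.0649]
tcp_rot: [[0.02, 1.0, 0.002], [0.985, -0.02, 0.171], [0.171, -0.002, -0.985]]
ft_force: [0.4, -0.1, -0.6]
finger_gap: 0.6
grasp_force: 0.0
t: 15.55
eef_pos: [0.5085, 0.025, 0.0672]
tcp_rot: [[0.021, 1.0, 0.005], [0.985, -0.022, 0.17], [0.17, 0.002, -0.985]]
ft_force: [-0.7, 1.8, 4.1]
finger_gap: 0.149
grasp_force: 60.3
t: 15.97
eef_pos: [0.5085, 0.025, 0.0672]
tcp_rot: [[0.022, 1.0, 0.005], [0.985, -0.022, 0.17], [0.17, 0.002, -0.985]]
ft_force: [-1.5, -0.2, 7.9]
finger_gap: 0.145
grasp_force: 60.7
now rack [   1.7 -193.5] z 67.2 lin [19.6 -1.6  1. ] ang [0.06 1.8  0.2 ] F [-1.5 -0.2  7.9] t 15.97
```

```bash
python3 -c "
from h import *
for g in ((1,-182,68,11.2),(1,-168,75,5.5),(1,-153,82,0),(1,-135,84,-4),(1,-116,84.5,-6.1)): goal(*g)"
```

```text
now rack [   1.7 -193.5] z 67.2 lin [11.5 -0.6  1.2] ang [0.06 1.4  0.2 ] F [-1.5 -0.2  7.9] t 15.97
now rack [   1.7 -193.5] z 67.2 lin [26.5 -0.6 -3.4] ang [ 0.07 -4.3   0.19] F [-1.5 -0.2  7.9] t 15.97
now rack [   1.7 -193.5] z 67.2 lin [42.4 -0.5 -7.7] ang [ 0.08 -9.8   0.19] F [-1.5 -0.2  7.9] t 15.97
now rack [   1.7 -193.5] z 67.2 lin [60.5 -0.4 -6.6] ang [  0.08 -13.8    0.19] F [-1.5 -0.2  7.9] t 15.97
now rack [   1.7 -193.5] z 67.2 lin [79.3 -0.4 -3.9] ang [  0.09 -15.9    0.19] F [-1.5 -0.2  7.9] t 15.97
```

```bash
python3 -m inch '[{"linear":[6,-0.4,0.6],"angular":[0,0.7,0]},{"linear":[11.5,-0.5,1],"angular":[0,1.4,0]},{"linear":[19,-0.5,-1],"angular":[0,-1.5,0]},{"linear":[26.5,-0.5,-3.4],"angular":[0,-4.3,0]},{"linear":[34,-0.5,-5.5],"angular":[0,-7,0]}]'
python3 -c "
from h import *
for g in ((1,-153,82,0),(1,-135,84,-4),(1,-116,84.5,-6.1)): goal(*g)"
```

```text
t: 16.38
eef_pos: [0.5102, 0.0449, 0.0792]
tcp_rot: [[0.032, 0.999, 0.002], [0.999, -0.033, 0.031], [0.031, 0.001, -1.0]]
ft_force: [-3.4, -22.8, 21.0]
finger_gap: 0.144
grasp_force: 62.8
now rack [   2.9 -173.6] z 79.2 lin [20.6 -2.  -2.2] ang [ 0.08 -1.76 -0.41] F [ -3.4 -22.8  21. ] t 16.38
now rack [   2.9 -173.6] z 79.2 lin [38.7 -2.1 -3.6] ang [ 0.07 -5.76 -0.42] F [ -3.4 -22.8  21. ] t 16.38
now rack [   2.9 -173.6] z 79.2 lin [57.7 -2.3 -3.5] ang [ 0.06 -7.86 -0.42] F [ -3.4 -22.8  21. ] t 16.38
```

```bash
python3 -m inch '[{"linear":[0,0,-1],"angular":[0,0,0]},{"linear":[0,0,-3],"angular":[0,0,0]},{"linear":[0,0,-5],"angular":[0,0,0]},{"linear":[0,0,-5],"angular":[0,0,0]},{"linear":[0,0,-5],"angular":[0,0,0]}]'
python3 - <<'E'
from h import *
for g in ((1,-153,82,0),(1,-135,84,-4),(1,-116,84.5,-6.1)): goal(*g)
c=env.capture("wrist")
W=cloud(c,True);H=hsv(c);r=rk(W);z=W[...,2]
m=(H[...,2]<60)&(abs(r[...,0])<70)&(r[...,1]<20)&(r[...,1]>-230)&(z>.035)&(z<.09)
for a in range(-220,20,20):
    k=m&(r[...,1]>=a)&(r[...,1]<a+20)&(abs(r[...,0])>15); q=r[k]
    if len(q)>20: print(a,len(q),np.percentile(q[:,0],[1,99]).round(1),np.median(z[k]).round(4))
c=env.capture("side");cv2.imwrite("pics/s2.png",cv2.resize(c["color"][150:300,150:310],None,fx=4,fy=4))
E
```

```text
t: 16.8
eef_pos: [0.5069, 0.0566, 0.0815]
tcp_rot: [[0.023, 1.0, -0.001], [0.999, -0.023, 0.049], [0.049, -0.002, -0.999]]
ft_force: [0.1, 0.1, -8.2]
finger_gap: 0.15
grasp_force: 58.7
now rack [  -0.7 -162. ] z 81.5 lin [ 9.   1.7 -0.1] ang [-0.13 -2.83  0.14] F [ 0.1  0.1 -8.2] t 16.8
now rack [  -0.7 -162. ] z 81.5 lin [27.   1.8 -1.2] ang [-0.13 -6.83  0.15] F [ 0.1  0.1 -8.2] t 16.8
now rack [  -0.7 -162. ] z 81.5 lin [46.   1.8 -0.8] ang [-0.13 -8.93  0.15] F [ 0.1  0.1 -8.2] t 16.8
-200 575 [-54.5  51.3] 0.0597
-180 2774 [-54.3  51.7] 0.0603
-160 4340 [-54.3  51.4] 0.0611
-140 2169 [-54.9  52. ] 0.0617
-120 1027 [-55.1  52.4] 0.0626
-100 1108 [-55.3  52.5] 0.0633
-80 3938 [-54.9  51.9] 0.0643
-60 5448 [-54.7  51.7] 0.065
-40 3189 [-54.7  51.7] 0.0656
```

View pics/s2.png

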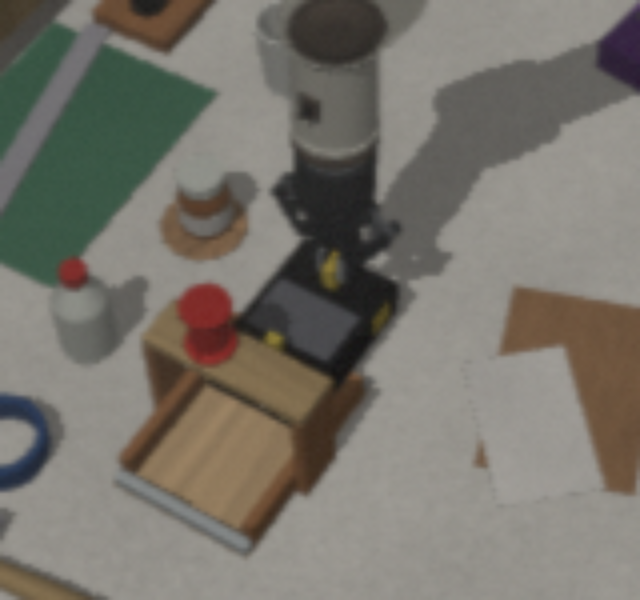

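```bash
python3 -m inch '[{"linear":[5,0.8,-0.4],"angular":[0,-1.5,0]},{"linear":[10,1.2,-0.8],"angular":[0,-3,0]},{"linear":[16,1.5,-1.2],"angular":[0,-4.5,0]},{"linear":[22,1.5,-1.5],"angular":[0,-6,0]},{"linear":[27,1.5,-1.5],"angular":[0,-6.8,0]}]'
python3 -c "
from h import *
goal(0,-116,84.5,-6)"
```

```text
t: 17.32
eef_pos: [0.5109, 0.0831, 0.0858]
tcp_rot: [[0.023, 1.0, -0.001], [0.997, -0.023, -0.072], [-0.072, 0.001, -0.997]]
ft_force: [0.3, -1.4, -6.0]
finger_gap: 0.155
grasp_force: 59.1
now rack [   2.6 -135.4] z 85.8 lin [19.4 -2.5 -0.2] ang [ 0.06 -1.85  0.11] F [ 0.3 -1.4 -6. ] t 17.32
```

```bash
python3 -m inch '[{"linear":[4,-0.5,0],"angular":[0,-0.5,0]},{"linear":[8,-1,0],"angular":[0,-1,0]},{"linear":[12,-1,0],"angular":[0,-1.5,0]},{"linear":[16,-1,0.3],"angular":[0,-1.9,0]},{"linear":[19.5,-1,0.5],"angular":[0,-1.9,0]}]'
python3 -m inch '[{"linear":[0,0,1],"angular":[0,0,0]},{"linear":[0,0,2],"angular":[0,0,0]},{"linear":[0,0,3],"angular":[0,0,0]},{"linear":[0,0,3],"angular":[0,0,0]},{"linear":[0,0,3],"angular":[0,0,0]}]'
python3 -c "
from h import *
goal(0,-95,80,-5.2)"
```

```text
t: 17.73
eef_pos: [0.5111, 0.1001, 0.0847]
tcp_rot: [[0.025, 1.0, -0.001], [0.994, -0.025, -0.108], [-0.108, 0.002, -0.994]]
ft_force: [-0.3, -11.6, 10.2]
finger_gap: 0.146
grasp_force: 61.1
t: 18.15
eef_pos: [0.5114, 0.1008, 0.0844]
tcp_rot: [[0.025, 1.0, 0.001], [0.994, -0.025, -0.108], [-0.108, 0.003, -0.994]]
ft_force: [-8.2, -9.7, 34.8]
finger_gap: 0.149
grasp_force: 64.6
now rack [   2.6 -117.7] z 84.4 lin [23.  -2.6  1.9] ang [0.2  1.01 0.01] F [-8.2 -9.7 34.8] t 18.15
```

```bash
python3 -m inch '[{"linear":[0,0,-2],"angular":[0,0,0]},{"linear":[3,0,-3],"angular":[0,0,0]},{"linear":[8,-0.5,-3],"angular":[0,0.3,0]},{"linear":[14,-1,-2.5],"angular":[0,0.6,0]},{"linear":[20,-1,-2],"angular":[0,0.9,0]}]'
python3 -m inch '[{"linear":[0,0,0],"angular":[0,0,0]},{"linear":[0,0,0],"angular":[0,0,0]},{"linear":[0,0,0],"angular":[0,0,0]},{"linear":[0,0,0],"angular":[0,0,0]},{"linear":[0,0,0],"angular":[0,0,0]}]'
python3 -c "
from h import *
goal(0,-80,80,-5)"
```

```text
t: 18.57
eef_pos: [0.5114, 0.1151, 0.0828]
tcp_rot: [[0.028, 1.0, -0.001], [0.995, -0.028, -0.1], [-0.1, 0.002, -0.995]]
ft_force: [-4.8, -27.8, 35.0]
finger_gap: 0.148
grasp_force: 64.3
t: 18.98
eef_pos: [0.5115, 0.1165, 0.0827]
tcp_rot: [[0.028, 1.0, 0.0], [0.995, -0.028, -0.097], [-0.097, 0.003, -0.995]]
ft_force: [-1.1, -17.5, 20.7]
finger_gap: 0.146
grasp_force: 62.6
now rack [   2.4 -102. ] z 82.7 lin [22.1 -2.4  0.5] ang [ 0.15  0.55 -0.15] F [ -1.1 -17.5  20.7] t 18.98
```

```bash
python3 -m inch '[{"linear":[0,0,-1],"angular":[0,0,0]},{"linear":[0,0,-2],"angular":[0,0,0]},{"linear":[0,0,-2],"angular":[0,0,0]},{"linear":[0,0,-2],"angular":[0,0,0]},{"linear":[0,0,-2],"angular":[0,0,0]}]'
python3 -m inch '[{"linear":[0,0,0],"angular":[0,0,0]},{"linear":[0,0,0],"angular":[0,0,0]},{"linear":[0,0,0],"angular":[0,0,0]},{"linear":[0,0,0],"angular":[0,0,0]},{"linear":[0,0,-8],"angular":[0,0,0]}]' -0.2
python3 -m inch '[{"linear":[0,0,-20],"angular":[0,0,0]},{"linear":[-10,0,-45],"angular":[0,2,0]},{"linear":[-30,0,-60],"angular":[0,4,0]},{"linear":[-60,0,-60],"angular":[0,6,0]},{"linear":[-90,0,-60],"angular":[0,6,0]}]'
python3 -m inch '[{"linear":[0,0,0],"angular":[0,0,0]},{"linear":[0,0,0],"angular":[0,0,0]},{"linear":[0,0,0],"angular":[0,0,0]},{"linear":[0,0,0],"angular":[0,0,0]},{"linear":[0,0,0],"angular":[0,0,0]}]' 1
python3 - <<'E'
from h import *
goal(0,-165,46,0)
c=env.capture("wrist");W=cloud(c,True);H=hsv(c);r=rk(W);z=W[...,2]
cv2.imwrite("pics/w7.png",c["color"])
m=(H[...,2]<60)&(abs(r[...,0])<58)&(r[...,1]<30)&(r[...,1]>-170)&(z>.035)&(z<.09)
for a in range(-160,30,10):
    k=m&(r[...,1]>=a)&(r[...,1]<a+10)&(abs(r[...,0])>15); q=r[k]
    if len(q)>20: print(a,len(q),np.percentile(q[:,0],[1,99]).round(1),q[:,1].min().round(1),np.median(z[k]).round(4))
E
```

```text
t: 19.4
eef_pos: [0.5096, 0.1231, 0.0824]
tcp_rot: [[0.023, 1.0, -0.001], [0.996, -0.023, -0.087], [-0.087, 0.001, -0.996]]
ft_force: [1.8, -5.1, -0.7]
finger_gap: 0.145
grasp_force: 59.7
t: 19.82
eef_pos: [0.5078, 0.1244, 0.0894]
tcp_rot: [[0.021, 1.0, -0.004], [0.996, -0.021, -0.087], [-0.087, -0.002, -0.996]]
ft_force: [-0.8, -0.4, 0.4]
finger_gap: 0.598
grasp_force: 0.0
t: 20.23
eef_pos: [0.508, 0.0388, 0.1597]
tcp_rot: [[0.021, 1.0, 0.004], [1.0, -0.021, 0.019], [0.019, 0.003, -1.0]]
ft_force: [-0.2, -1.3, -1.6]
finger_gap: 0.602
grasp_force: 0.0
t: 20.65
eef_pos: [0.507, 0.0416, 0.1581]
tcp_rot: [[0.019, 1.0, 0.001], [1.0, -0.019, 0.018], [0.018, 0.0, -1.0]]
ft_force: [0.4, 0.4, -0.2]
finger_gap: -0.001
grasp_force: 0.0
now rack [  -0.2 -177. ] z 158.1 lin [  9.9   0.3 112.3] ang [ 0.01 -1.04  0.36] F [ 0.4  0.4 -0.2] t 20.65
-130 421 [-52.6  52.4] -123.6 0.0631
-120 1299 [-53.5  52.7] -120.0 0.063
-110 1300 [-53.5  53.1] -110.0 0.0621
-100 1285 [-53.7  52.6] -100.0 0.0612
-90 1257 [-53.5  53. ] -90.0 0.0603
-80 1257 [-53.6  53.1] -80.0 0.0594
-70 403 [-54.9  54.2] -70.0 0.0585
-60 284 [-54.5  54.4] -60.0 0.0576
-50 266 [-54.5  54.6] -49.9 0.0567
-40 270 [-54.6  54.2] -40.0 0.0557
-30 256 [-54.8  54.2] -30.0 0.0549
-20 129 [-54.1  54.9] -20.0 0.0541
```

View pics/w7.png

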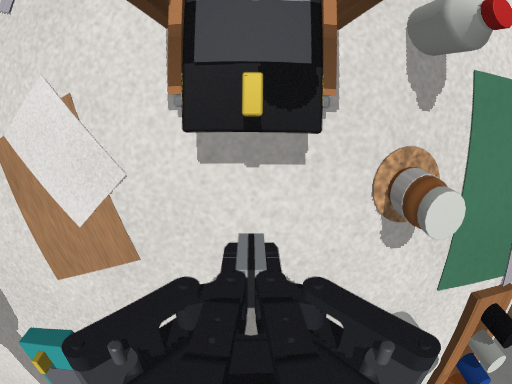

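```bash
python3 -m inch '[{"linear":[0,0,30],"angular":[0,-1,0]},{"linear":[3,0,60],"angular":[0,-1,0]},{"linear":[7,0,85],"angular":[0,-1,0]},{"linear":[11,0,104],"angular":[0,-1,0]},{"linear":[14,0.3,112],"angular":[0,-1,0]}]'
python3 -m inch '[{"linear":[5,0,0],"angular":[0,0,0]},{"linear":[10,0,0],"angular":[0,0,0]},{"linear":[15,0,0],"angular":[0,0,0]},{"linear":[20,0,0],"angular":[0,0,0]},{"linear":[25,0,0],"angular":[0,0,0]}]'
python3 -m inch '[{"linear":[4,0,0],"angular":[0,0,0]},{"linear":[8,0,0],"angular":[0,0,0]},{"linear":[12,0,0],"angular":[0,0,0]},{"linear":[16,0,0],"angular":[0,0,0]},{"linear":[20,0,0],"angular":[0,0,0]}]'
python3 -c "
from h import *
goal(0,-99,46,0)"
```

```text
t: 21.12
eef_pos: [0.5057, 0.057, 0.0436]
tcp_rot: [[0.02, 1.0, -0.004], [1.0, -0.02, 0.0], [0.0, -0.004, -1.0]]
ft_force: [-0.7, 1.1, -0.4]
finger_gap: -0.0
grasp_force: 0.0
t: 21.53
eef_pos: [0.5093, 0.0813, 0.0474]
tcp_rot: [[0.022, 1.0, 0.002], [1.0, -0.022, 0.0], [0.0, 0.002, -1.0]]
ft_force: [0.1, 0.3, 0.2]
finger_gap: 0.003
grasp_force: 0.0
t: 21.95
eef_pos: [0.5085, 0.0989, 0.0461]
tcp_rot: [[0.024, 1.0, -0.001], [1.0, -0.024, -0.002], [-0.003, -0.001, -1.0]]
ft_force: [-0.3, -4.7, -3.1]
finger_gap: 0.002
grasp_force: 1.9
now rack [-1.000e-01 -1.196e+02] z 46.1 lin [20.6  0.2  0.1] ang [-0.04  0.14  0.08] F [-0.3 -4.7 -3.1] t 21.95
```

```bash
python3 -m inch '[{"linear":[4,0,0],"angular":[0,0,0]},{"linear":[8,0,0],"angular":[0,0,0]},{"linear":[12,0,0],"angular":[0,0,0]},{"linear":[16,0,0],"angular":[0,0,0]},{"linear":[20,0,0],"angular":[0,0,0]}]'
python3 -m inch '[{"linear":[0,0,0],"angular":[0,0,0]},{"linear":[0,0,0],"angular":[0,0,0]},{"linear":[0,0,0],"angular":[0,0,0]},{"linear":[0,0,0],"angular":[0,0,0]},{"linear":[0,0,0],"angular":[0,0,0]}]'
cat >>h.py <<'E'
def lid(lo=-170,hi=0):
    c=env.capture("wrist");W=cloud(c,True);H=hsv(c);r=rk(W);z=W[...,2]
    m=(H[...,2]<60)&(abs(r[...,0])<58)&(abs(r[...,0])>20)&(r[...,1]<hi)&(r[...,1]>lo)&(z>.035)&(z<.09)
    for a in range(lo,hi,10):
        k=m&(r[...,1]>=a)&(r[...,1]<a+10); q=r[k]
        if len(q)>20: print(a,len(q),np.percentile(q[:,0],[1,99]).round(1),q[:,1].min().round(1),np.median(z[k]).round(4))
E
python3 -c "
from h import *
goal(0,-99,46,0); lid(-120,0)"
```

```text
t: 22.37
eef_pos: [0.509, 0.1209, 0.0461]
tcp_rot: [[0.022, 1.0, -0.0], [1.0, -0.022, -0.0], [-0.0, -0.0, -1.0]]
ft_force: [0.6, -5.0, -1.5]
finger_gap: -0.002
grasp_force: 2.5
t: 22.78
eef_pos: [0.5097, 0.1215, 0.0466]
tcp_rot: [[0.022, 1.0, 0.001], [1.0, -0.022, 0.001], [0.001, 0.001, -1.0]]
ft_force: [0.2, 0.1, -0.2]
finger_gap: -0.004
grasp_force: 0.0
now rack [  0.4 -97. ] z 46.6 lin [-2.  -0.4  0.6] ang [ 0.07 -0.08  0.21] F [ 0.2  0.1 -0.2] t 22.78
-110 179 [-36.6  35.8] -106.0 0.0886
-100 108 [-30.2  30.3] -99.7 0.0895
-90 1944 [-52.5  51.8] -90.0 0.0826
-80 2416 [-53.7  52.7] -80.0 0.0489
-70 2627 [-53.7  52.8] -70.0 0.0489
-60 2818 [-53.7  52.7] -60.0 0.0489
-50 1489 [-53.6  52.4] -50.0 0.049
```

```bash
python3 -m inch '[{"linear":[-8,0,0],"angular":[0,0,0]},{"linear":[-16,0,0],"angular":[0,0,0]},{"linear":[-40,0,-20],"angular":[0,0,0]},{"linear":[-60,0,-55],"angular":[0,0,0]},{"linear":[-80,0,-90],"angular":[0,0,0]}]'
python3 -m inch '[{"linear":[0,0,0],"angular":[0,0,0]},{"linear":[0,0,0],"angular":[0,0,0]},{"linear":[0,0,0],"angular":[0,0,0]},{"linear":[0,0,0],"angular":[0,0,0]},{"linear":[0,0,0],"angular":[0,0,0]}]'
python3 - <<'E'
from h import *
lid(-120,0)
c=env.capture("top");W=cloud(c);r=rk(W);z=W[...,2]
rect(W,(abs(W[...,0]-.68)<.06)&(abs(W[...,1]-.027)<.06)&(z>.07),"jar")
rect(W,(abs(r[...,0])<60)&(abs(r[...,1])<60)&(z>.17),"spool")
H=hsv(c);k=(H[...,0]>18)&(H[...,0]<38)&(H[...,1]>120)&(abs(r[...,0])<20)&(abs(r[...,1])<100)&(z>.06)&(z<.09)
for s in(-1,1):
    q=r[k&(s*r[...,1]>0)];print("fin",len(q),q.mean(0),z[k&(s*r[...,1]>0)].mean())
E
```

```text
t: 23.25
eef_pos: [0.5058, 0.0388, 0.136]
tcp_rot: [[0.022, 1.0, -0.004], [1.0, -0.022, 0.0], [0.0, -0.004, -1.0]]
ft_force: [1.8, -1.1, 0.6]
finger_gap: 0.0
grasp_force: 0.0
t: 23.67
eef_pos: [0.5063, 0.0414, 0.1351]
tcp_rot: [[0.021, 1.0, -0.002], [1.0, -0.021, 0.0], [0.0, -0.002, -1.0]]
ft_force: [-0.5, 0.1, 0.2]
finger_gap: 0.003
grasp_force: 0.0
-90 737 [-53.6  52.7] -85.8 0.0485
-80 1256 [-54.2  53.4] -80.0 0.0489
-70 1251 [-54.4  53.1] -70.0 0.0489
-60 1239 [-54.4  53.3] -60.0 0.049
-50 1199 [-54.1  52.9] -50.0 0.0489
-40 1183 [-54.4  53.4] -40.0 0.0489
-30 215 [-55.   53.6] -30.0 0.0488
jar 165 mean [0.6795 0.0227 0.0841] rect [681.3  21.6] [48.3 36.6] 25.15
spool 224 mean [0.5362 0.2171 0.1926] rect [536.2 217.2] [44.9 45.4] 4.12
fin 62 [ -2.20389601 -59.38054137] 0.07580891391828824
fin 54 [-2.19552945 57.28423587] 0.0767716382339004
```

Case flat and centred (rear edge at -85.8 mm), the jar and the red spool in place.

```bash
python3 -c "
from plant import env
print(env.sign_off())"
```

```text
the job is handed in; nothing more can be done
None
```

I handed the job in at about 24 s of robot time: the jar stands on the cork mat and the case lies flat between the rack's two sills, within about 1 mm of its middle; sign-off reported no verdict, and of the bystanders I re-measured only the red spool, which had not moved.

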